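# Take the catch tray off the polishing unit

### The arm

A 6-joint arm with a two-finger parallel gripper is mounted at the origin on the work surface. World frame = base frame: x ahead of the robot, y to its left, z up, the work surface at z = 0. Lengths are in m, angles in rad, forces in N, time in s.
With the tool pointing down it reaches from about 0.225 to 0.875 m from the base axis. Payload 3.4 kg.
Tool frame: the origin (TCP) lies on the mounting face of the last link; the fingertips stand 173 mm ahead of it and the grasp point (between the pads) lies 155 mm ahead of it; z points along the fingers, y is the line along which they close (so a half turn about z gives the same grasp; the last joint's range is limited). The gripper opens to 85 mm and grips with 20 to 120 N. Pads are 22 mm wide; open, the fingers measure 114 mm over their backs; the gripper's body (76 mm by 85 mm) begins 54 mm behind the grasp point. The pads swing forward as they close: fully open they stand 13 mm farther back than shut.
Start: joints at [-1.382, 0.276, 1.505, -0, 1.361, -0.121], TCP at [0.175, -0.548, 0.405] pointing down, gripper open.
Joint ranges: [-2.89, 2.89], [-0.75, 2.08], [0.22, 2.7], [-1.18, 4.32], [0.11, 2.71], [-2.7, 2.7]. Speed limits (rad/s): [2.57, 2.57, 3.14, 3.14, 3.14, 3.14].

### API

Orientations are given as a unit quaternion [w, x, y, z].
In Python, from rig import manip gives the robot as it stands.
- The arm moves only by the tool carry_out, never from a script. Its arguments are lists of equal length, an entry for each row: "linear": the shift along the world's x, y, z each as a share of 500 mm, from -1 to 1, a list of three; "angular": the turn, a rotation vector about the world's x, y, z each as a share of 0.08 rad, from -1 to 1, a list of three; "hand": the opening, from 0 (shut) to 1 (fully open). In form: {"linear": [[x, y, z], ...], "angular": [[rx, ry, rz], ...], "hand": [hand, ...]}. A call has 1 to 8 rows; each row shifts and turns the commanded pose from where the row before left it; what a row does not reach is not made up. A row lasts 1/12 s, in which the tool goes at most 41.7 mm and 7.16 degrees, less where a joint would pass 70% of its speed; a pose out of reach is approached as far as the arm can. A call with a number of a shift or a turn outside -1 to 1 is refused whole. A call with a gripper value outside its range is refused whole. The fingers move at their own pace and stop on an object; "force" is the grip in N (left out, the last holds). Time passes only in rows, so rows that do not move let the fingers close. It gives the time, the measured TCP pose, the force, the opening and the grip force at its end, in the units of the state.
- manip.get_state(): the state, without advancing time (a new reading comes with each control period).
- manip.get_image(name): name is "scene" or "top"; returns the picture (384x512x3 uint8, red, green, blue); there is no depth.
- manip.camera_params(name): a dict with "fx", "fy", "cx", "cy" (pixels), "view" (4x4, takes a point from world to camera coordinates). Camera axes: x right, y down, z forward; pixel columns grow to the right and rows downward; lengths in m; the calibration is good to about 2 mm. A picture is of the moment at which its call begins. camera_params takes no time and is no camera call.
- manip.sign_off(): hands the job in; it is judged then, once.
The state is a dict: "clock": time; "qpos": joint angles; "qd": joint speeds; "effort": joint torques, N m; "position": TCP position; "ee_rot": TCP orientation; "contact_force": force on the tool from outside, world axes, zero at the start; "moment": the same for the moment, N m; "width": finger opening in m; "gripper_force": force on a finger pad.
Only numpy, scipy, OpenCV 4.12 (cv2) and the standard library are available. Lean on these libraries where they do the work, as an engineer would, in place of code of your own. Each camera call takes 0.05 s, during which the arm holds its last target. There are 200 camera calls.

### The job

Take the catch tray off the dental polishing unit so it can be rinsed: swing the latch lever aside, pull the tray out of its guides against the spring catches, and slide it along the bench until the whole tray lies on the drip mat. Keep the tray flat on the bench, keep the cast bridge that lies in it in its rear compartment, leave the latch swung open, and leave the other things on the bench alone.

Things in the scene. Friction and masses are not known exactly. Their poses are not given: they have to be found in the camera images.
- polisher: Fixed polishing unit, grey hood, dark motor. Origin on the bench midway between its two tray guides, at their mouth; +x points into the machine, so the tray pulls out along -x. Guides 36 mm high, x 0 to 90 mm, 61.5 mm either side of the centre line, with lips over the tray's edges. Foot and hood (216 mm high) x 90 to 280, y -115 to 135 mm. A 10 mm high arm (y -70 to -90) reaches to x = -122 mm.
- latch (a joint): Latch lever angle, rad: 0 closed, 1.5 fully open. Closed, its steel handle (8 x 10 mm) stands upright beside the tray's front end, and a 34 mm tongue crosses in front of the tray's front wall. Push the handle outward (polisher's -y, away from the tray): it tips down to the bench and the tongue rises upright.
- latch_pivot (a point): Point on the lever's pivot, a level axis parallel to the polisher's x: polisher (-108, -82, 22) mm.
- catch (a point): On the bench between the two hidden spring rollers in the guides, polisher x = 51 mm. They hold the tray's side bumps and give way to a straight pull of some 8 to 14 N within the first 10 mm.
- latch_knob (a point): Centre of the 18 mm black ball at the top of the latch handle, 80 mm from the pivot.
- tray: Open steel tray 180 (x) x 120 (y) x 30 mm, 0.45 kg. Origin: centre of its underside; -x is the front, away from the machine. Floor 3, side walls 4, front wall 8 mm (inner face x = -82). A cross wall 20 mm high at x = -28 bounds the empty front compartment, 52 x 112 mm, where fingers can hook behind the front wall. Docked: origin at polisher x = -10; clear of the guides: x = -90.
- tray_fl (a point): Bottom corner of the tray: front end, +y side (tray x = -90, y = 60 mm).
- tray_fr (a point): Bottom corner of the tray: front end, -y side.
- tray_bl (a point): Bottom corner of the tray: back end, +y side.
- tray_br (a point): Bottom corner of the tray: back end, -y side.
- bridge: Cast metal three-unit dental bridge, 11 x 33 x 9 mm, 20 g, loose in the tray's rear compartment just behind the cross wall. Origin: centre of its underside.
- mat: Thin black drip mat on the bench, 270 (x) x 190 (y) mm, origin at its centre, fixed; flat, so the tray slides onto it freely. Its +x points roughly to the polisher.
- cast: Bystander: plaster dental cast, 60 x 66 x 27 mm, past the end of the mat away from the machine. Origin under its centre.
- jar: Bystander: white jar with lid, 66 mm across, 75 mm high, beyond the mat. Origin under its centre.
- wheel: Bystander: spare brush wheel lying flat, 72 mm across, 24 mm high, beyond the mat's machine end. Origin under its centre.

How it is judged:
By the outcome, as a careful person would: the job done as asked, in the order asked, and still so for the second after the job is handed in, with the robot touching nothing.
It also fails if it takes over 51 s, if anything falls off the work surface, if the arm or the gripper's body presses on something with over 40 N, if the wrist force passes 120 N, or if a joint passes its speed limit or range.

## Working session

There is one attempt and no reset: what is moved stays moved. The work goes in short steps, Python scripts to look and compute and a tool call to move; the robot and the scene stay as the last step left them, time stands still between calls to the robot, and variables do not carry over. Pictures are saved under pics/ and viewed, at most 10 in all, crops included, and the job is handed in when it is done.

Besides the shell and the picture viewer there is one more tool, called after ">>>" by a JSON object that holds its "api" and its "payload", one argument or row to a line. carry_out: Moves the arm, as the interface text tells. Its arguments: {"type":"object","properties":{"linear":{"type":"array"},"angular":{"type":"array"},"hand":{"type":"array"},"force":{"type":"number"}},"required":["linear","angular","hand"]}

```bash
mkdir -p pics; ls; python3 - <<'E'
from rig import manip
import cv2
for n in("scene","top"):
    cv2.imwrite(f"pics/{n}0.png",manip.get_image(n)[:,:,::-1])
    p=manip.camera_params(n);print(n,{k:(v if not hasattr(v,'tolist') else v.tolist()) for k,v in p.items()})
print(manip.get_state())
E
```

```text
pics
scene {'fx': 453.0547881802752, 'fy': 453.0547881802752, 'cx': 262.5530346252138, 'cy': 197.85387779164077, 'view': [[-0.16201956158292435, 0.9867376694354794, -0.009921359862221327, 0.1189636477353085], [0.7762131346747733, 0.12123112156316374, -0.6187052486628021, -0.3787456872873944], [-0.6092969975495031, -0.10794344297629269, -0.7855605526600635, 1.6595534077382672], [0.0, 0.0, 0.0, 1.0]]}
top {'fx': 491.69446076841473, 'fy': 491.69446076841473, 'cx': 257.3094454896918, 'cy': 179.26049731251234, 'view': [[0.014859611915853645, -0.9998590144220584, -0.00781941255210408, -0.01706015962541427], [-0.9842971324480906, -0.013251757477617452, -0.17602143613270615, 0.6139773448630963], [0.17589299869004493, 0.010312235582267872, -0.9843552767213268, 1.15997596485135], [0.0, 0.0, 0.0, 1.0]]}
{'clock': 0.1, 'qpos': array([-1.38202460e+00,  2.76537980e-01,  1.50600531e+00,  3.65729306e-05,
        1.36069931e+00, -1.20987197e-01]), 'qd': array([-3.49519013e-04,  4.53813241e-05, -2.19480363e-03, -4.45533968e-05,
       -1.78727776e-03,  5.30688168e-04]), 'effort': array([ 1.74260684e-03, -4.17698014e+01, -2.46404189e+01, -1.49958687e-04,
        5.73362777e-03, -4.29638064e-06]), 'position': array([ 0.17525036, -0.54744935,  0.40392291]), 'ee_rot': array([-8.25106367e-04,  9.88030387e-01,  1.54257169e-01, -1.00839546e-05]), 'contact_force': array([-0.65057583,  0.43097091, -0.26380389]), 'moment': array([-0.01370619,  0.00386985, -0.07042537]), 'gripper_force': 0.0, 'width': 0.08534272607875687}
```

View pics/scene0.png

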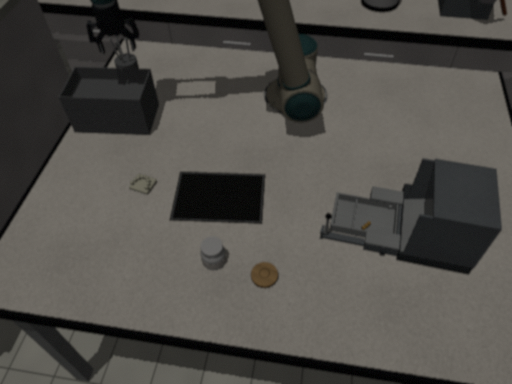

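View pics/top0.png

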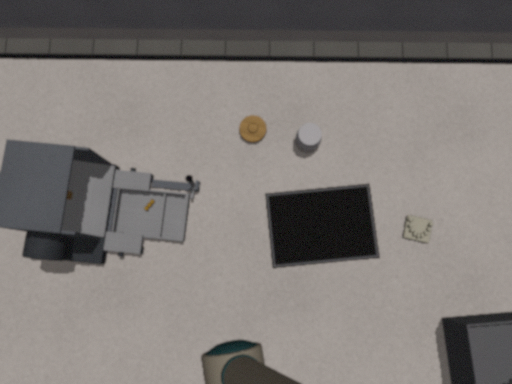

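The scene camera shows the polisher at right with the tray front near (330,215); the mat is at (218,197). In the top view the tray spans about (115-188, 190-240), the latch knob is at (190,180), and the mat is at (320,225). Next I'll enlarge these.

```bash
python3 - <<'E'
import cv2
a=cv2.imread("pics/top0.png")
b=cv2.resize(a[160:280,90:220],None,fx=6,fy=5,interpolation=cv2.INTER_CUBIC)
b=cv2.resize(a[165:265,95:215],None,fx=6,fy=6,interpolation=cv2.INTER_CUBIC)
cv2.imwrite("pics/c1.png",cv2.convertScaleAbs(b,alpha=1.5,beta=20))
s=cv2.imread("pics/scene0.png")
b=cv2.resize(s[175:265,300:420],None,fx=6,fy=6,interpolation=cv2.INTER_CUBIC)
cv2.imwrite("pics/c2.png",cv2.convertScaleAbs(b,alpha=1.6,beta=20))
g=cv2.cvtColor(a,cv2.COLOR_BGR2GRAY)
m=(g[150:300,255:390]<85).astype('uint8')
m=cv2.morphologyEx(m,cv2.MORPH_CLOSE,None,iterations=2)
c=max(cv2.findContours(m,0,2)[0],key=cv2.contourArea)
print(cv2.boxPoints(cv2.minAreaRect(c))+[255,150])
E
```

```text
[[265.63607883 193.90618515]
 [371.00411987 183.70927048]
 [378.08969116 256.92678833]
 [272.72164917 267.123703  ]]
```

View pics/c1.png

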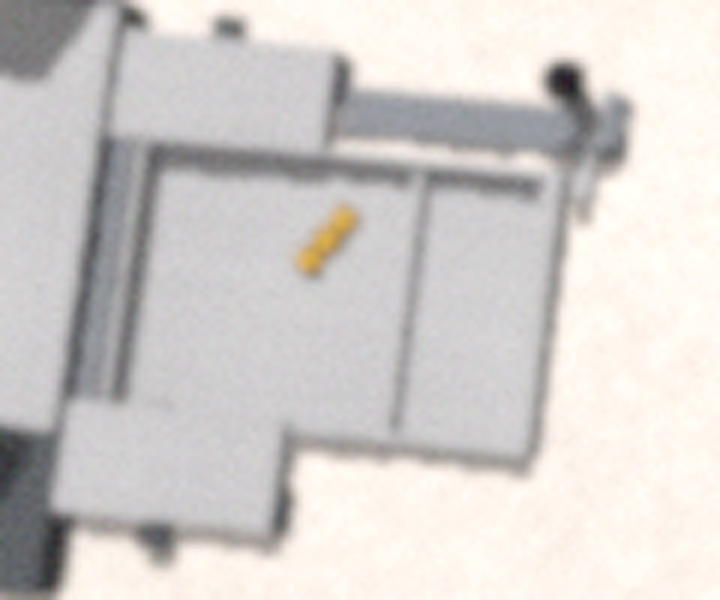

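View pics/c2.png

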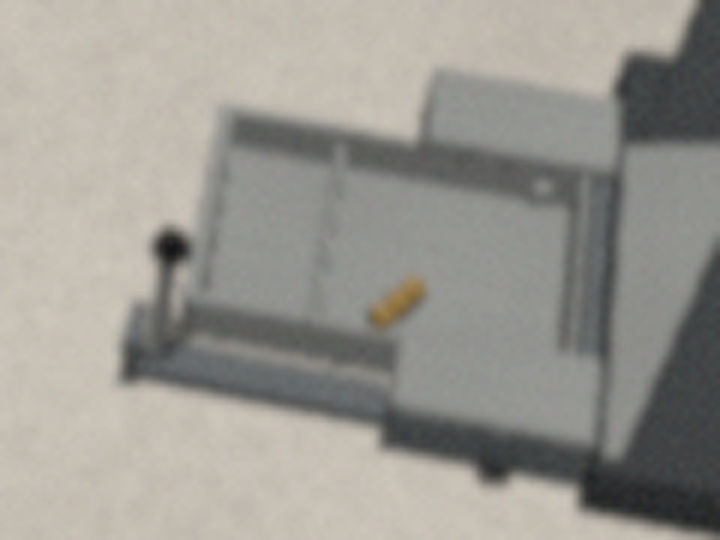

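The crops show these features. In c1: tray front top corners (567,170) and (530,468), cross wall top from (425,175) to (400,430), knob (565,78), guide corners (337,60), (290,425) and (272,540), and bridge (328,240). In c2: knob (170,245), front wall corner (228,105). Next I'll fit the poses.

```bash
cat > h.py <<'E'
import numpy as np
from rig import manip
from scipy.optimize import least_squares
def proj(n,P):
    p=manip.camera_params(n);V=np.array(p['view']);P=np.atleast_2d(P)
    c=P@V[:3,:3].T+V[:3,3];return np.c_[p['fx']*c[:,0]/c[:,2]+p['cx'],p['fy']*c[:,1]/c[:,2]+p['cy']]
def back(n,uv,z):
    p=manip.camera_params(n);V=np.array(p['view']);uv=np.atleast_2d(uv)
    d=np.c_[(uv[:,0]-p['cx'])/p['fx'],(uv[:,1]-p['cy'])/p['fy'],np.ones(len(uv))]@V[:3,:3]
    o=-V[:3,:3].T@V[:3,3];return o+d*((z-o[2])/d[:,2])[:,None]
def w(pose,L):
    L=np.atleast_2d(L);c,s=np.cos(pose[2]),np.sin(pose[2])
    return np.c_[pose[0]+c*L[:,0]-s*L[:,1],pose[1]+s*L[:,0]+c*L[:,1],L[:,2]]
def fit(obs,x0):
    f=lambda x:np.concatenate([(proj(n,w(x,L))-uv).ravel() for n,L,uv in obs])
    r=least_squares(f,x0);return r.x,r.fun
E
python3 - <<'E'
from h import *
t=lambda x,y:(95+x/6,165+y/6)
s=lambda x,y:(300+x/6,175+y/6)
o=[('top',(-.1,-.06,.03),t(567,170)),('top',(-.1,.06,.03),t(532,468)),('top',(-.038,-.056,.02),t(427,180)),('top',(-.038,.056,.02),t(400,428)),
('scene',(-.1,.06,.03),s(228,108)),('scene',(-.1,-.06,.03),s(187,302))]
x,r=fit(o,[.5,.25,1.57]);print(x,np.degrees(x[2]),r.round(1).tolist())
def tri(a,b):
    f=lambda P:np.r_[(proj('top',P)-a).ravel(),(proj('scene',P)-b).ravel()]
    q=least_squares(f,[.5,.3,.1]);return q.x,q.fun
print('knob',tri(t(565,78),s(170,245)))
print('knob pred',w(x,(-.108,-.082,.102)))
for nm,L in(('pivot',(-.108,-.082,.022)),('traycen',(-.01,0,0)),('front inner',(-.092,0,.03)),('cross',(-.038,0,.02))):print(nm,w(x,L))
print('bridge',back('top',t(328,240),.012))
M=back('top',[[265.6,193.9],[371,183.7],[378,257],[272.7,267]],0);print('mat',M,M.mean(0),np.linalg.norm(M[0]-M[1]),np.linalg.norm(M[0]-M[3]),np.degrees(np.arctan2(*(M[0]-M[1])[1::-1])))
for nm,uv in(('jar',(309,140)),('wheel',(253,129)),('cast',(418,229))):print(nm,back('top',uv,.02))
E
```

```text
[0.52798743 0.26748636 1.49439812] 85.62270498995898 [-0.7, 0.1, -0.4, -1.7, -1.2, -1.7, -2.3, 1.3, -2.9, -1.6, -2.1, -1.4]
knob (array([0.60638164, 0.15415673, 0.10215383]), array([-0.48801999,  0.03660676, -0.54188978,  0.02625984]))
knob pred [[0.60150526 0.15354283 0.102     ]]
pivot [[0.60150526 0.15354283 0.022     ]]
traycen [[0.52722419 0.25751553 0.        ]]
front inner [[0.52096563 0.17575472 0.03      ]]
cross [[0.52508712 0.2295972  0.02      ]]
bridge [[0.55169886 0.26428052 0.012     ]]
mat [[ 0.58597547 -0.02964826  0.        ]
 [ 0.61621177 -0.30050278  0.        ]
 [ 0.43003398 -0.31321372  0.        ]
 [ 0.40144002 -0.04960455  0.        ]] [ 0.50841531 -0.17324233  0.        ] 0.27253697701022034 0.18561138047702405 96.36972730502065
jar [[ 0.72480187 -0.13959265  0.02      ]]
wheel [[0.75229272 0.00511719 0.02      ]]
cast [[ 0.49991991 -0.40985915  0.02      ]]
```

```bash
python3 - <<'E'
from h import *
t=lambda x,y:(95+x/6,165+y/6)
s=lambda x,y:(300+x/6,175+y/6)
print('front top',back('top',[t(567,170),t(532,468)],.03))
print('front scene',back('scene',[s(228,108),s(187,302)],.03))
print('cross',back('top',[t(427,180),t(400,428)],.02))
print('guides',back('top',[t(337,55),t(325,152),t(290,425),t(272,540)],.036))
print('cross scene',back('scene',[s(340,145),s(318,318)],.02))
E
```

```text
front top [[0.58034497 0.16155853 0.03      ]
 [0.45641827 0.17111049 0.03      ]]
front scene [[0.46517104 0.18108821 0.03      ]
 [0.58401333 0.16930749 0.03      ]]
cross [[0.57674974 0.22198316 0.02      ]
 [0.4725735  0.22826968 0.02      ]]
guides [[0.62687002 0.2591451  0.036     ]
 [0.58566042 0.26197885 0.036     ]
 [0.47221077 0.27028384 0.036     ]
 [0.42549068 0.27503187 0.036     ]]
cross scene [[0.47179331 0.23726347 0.02      ]
 [0.57650763 0.23077548 0.02      ]]
```

>>> {"api": "carry_out", "payload": {
  "linear": [
    [0.02,0.035,0],
    [0.039,0.07,0],
    [0.039,0.07,0],
    [0.039,0.07,0],
    [0.039,0.07,0],
    [0.039,0.07,0],
    [0.039,0.07,0],
    [0.039,0.07,0]
  ],
  "angular": [
    [0,0,0.74],
    [0,0,0.74],
    [0,0,0.74],
    [0,0,0.74],
    [0,0,0.74],
    [0,0,0.74],
    [0,0,0.74],
    [0,0,0.74]
  ],
  "hand": [0,0,0,0,0,0,0,0]
}}

```text
clock: 0.77
position: [0.3221, -0.2832, 0.4045]
ee_rot: [-0.0, 0.924, 0.383, 0.0]
contact_force: [1.3, -0.6, -0.2]
width: 0.0002
gripper_force: 0.0
```

>>> {"api": "carry_out", "payload": {
  "linear": [
    [0.039,0.07,0],
    [0.039,0.07,0],
    [0.039,0.07,0],
    [0.039,0.07,0],
    [0.039,0.07,0],
    [0.039,0.07,0],
    [0.039,0.07,0],
    [0.039,0.07,0]
  ],
  "angular": [
    [0,0,0.74],
    [0,0,0.74],
    [0,0,0.74],
    [0,0,0.74],
    [0,0,0.74],
    [0,0,0.74],
    [0,0,0.74],
    [0,0,0.74]
  ],
  "hand": [0,0,0,0,0,0,0,0]
}}

```text
clock: 1.43
position: [0.4781, -0.003, 0.4045]
ee_rot: [0.0, 0.808, 0.589, -0.0]
contact_force: [0.8, -1.2, 0.4]
width: -0.0003
gripper_force: 0.0
```

>>> {"api": "carry_out", "payload": {
  "linear": [
    [0.039,0.07,0],
    [0.039,0.07,0],
    [0.039,0.07,0],
    [0.039,0.07,0],
    [0.019,0.035,0],
    [0,0,0]
  ],
  "angular": [
    [0,0,0.74],
    [0,0,0.74],
    [0,0,0.74],
    [0,0,0.74],
    [0,0,0],
    [0,0,0]
  ],
  "hand": [0,0,0,0,0,0]
}}

```text
clock: 1.93
position: [0.567, 0.1561, 0.4036]
ee_rot: [-0.001, 0.732, 0.681, 0.001]
contact_force: [0.6, -0.7, 0.3]
width: -0.0003
gripper_force: 0.0
```

>>> {"api": "carry_out", "payload": {
  "linear": [
    [0,0,-0.06],
    [0,0,-0.07],
    [0,0,-0.07],
    [0,0,-0.07],
    [0,0,-0.06],
    [0,0,0],
    [0,0,0]
  ],
  "angular": [
    [0,0,0],
    [0,0,0],
    [0,0,0],
    [0,0,0],
    [0,0,0],
    [0,0,0],
    [0,0,0]
  ],
  "hand": [0,0,0,0,0,0,0]
}}

```text
clock: 2.52
position: [0.5644, 0.1516, 0.2385]
ee_rot: [-0.001, 0.734, 0.679, -0.002]
contact_force: [0.2, 0.4, 0.5]
width: -0.0001
gripper_force: 0.0
```

```bash
python3 - <<'E'
from rig import manip
import cv2,numpy as np
a=manip.get_image("top")[165:265,95:215,::-1];b=manip.get_image("scene")[170:270,290:410,::-1]
f=lambda i:cv2.convertScaleAbs(cv2.resize(i,None,fx=3.3,fy=3.3,interpolation=cv2.INTER_CUBIC),alpha=1.5,beta=20)
cv2.imwrite("pics/d.png",np.hstack([f(a),f(b)]));print(manip.get_state()['position'])
E
```

```text
[0.56613734 0.15207504 0.24154099]
```

View pics/d.png

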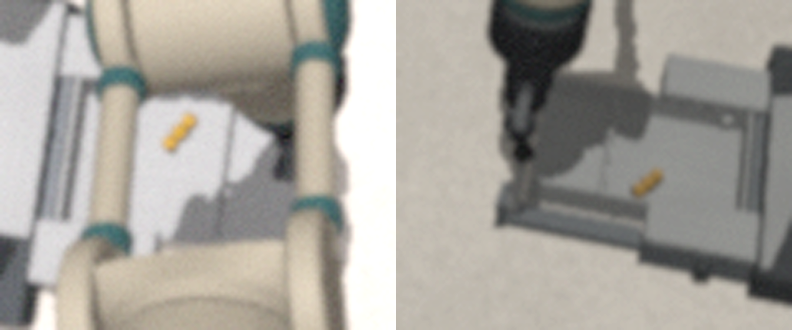

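>>> {"api": "carry_out", "payload": {
  "linear": [
    [0.016,0.001,0],
    [0.016,0,0],
    [0.014,0,0],
    [0.014,-0.001,-0.002],
    [0.014,-0.001,-0.004],
    [0.012,-0.001,-0.006],
    [0.012,-0.001,-0.008],
    [0.012,-0.001,-0.01]
  ],
  "angular": [
    [0,0,0],
    [0,0,0],
    [0,0,0],
    [0,0,0],
    [0,0,0],
    [0,0,0],
    [0,0,0],
    [0,0,0]
  ],
  "hand": [0,0,0,0,0,0,0,0]
}}

```text
clock: 3.28
position: [0.621, 0.1503, 0.2243]
ee_rot: [0.0, 0.734, 0.679, 0.0]
contact_force: [-0.4, -0.3, 2.5]
width: 0.0002
gripper_force: 0.9
```

>>> {"api": "carry_out", "payload": {
  "linear": [
    [0.01,-0.001,-0.01],
    [0.008,-0.001,-0.012],
    [0.006,0,-0.012],
    [0.004,0,-0.01],
    [0.002,0,-0.006],
    [0,0,0]
  ],
  "angular": [
    [0,0,0],
    [0,0,0],
    [0,0,0],
    [0,0,0],
    [0,0,0],
    [0,0,0]
  ],
  "hand": [0,0,0,0,0,0]
}}

```text
clock: 3.78
position: [0.6344, 0.1494, 0.2025]
ee_rot: [-0.001, 0.734, 0.679, -0.001]
contact_force: [-7.2, -0.4, 19.5]
width: -0.0004
gripper_force: 9.8
```

>>> {"api": "carry_out", "payload": {
  "linear": [
    [0,0,0.01],
    [-0.01,0,0.04],
    [-0.03,0,0.07],
    [-0.05,0,0.06],
    [-0.06,0,0.05],
    [-0.06,0,0.02],
    [-0.06,0,0],
    [0,0,0]
  ],
  "angular": [
    [0,0,0],
    [0,0,0],
    [0,0,0],
    [0,0,0],
    [0,0,0],
    [0,0,0],
    [0,0,0],
    [0,0,0]
  ],
  "hand": [0,0,0,0,0.6,0.6,0.6,0.6]
}}

```text
clock: 4.45
position: [0.4944, 0.1492, 0.3248]
ee_rot: [-0.002, 0.733, 0.68, -0.003]
contact_force: [0.3, -0.0, -0.6]
width: 0.0479
gripper_force: 0.0
```

```bash
python3 - <<'E'
from rig import manip
import cv2,numpy as np
a=manip.get_image("top")[165:265,95:215,::-1];b=manip.get_image("scene")[170:270,290:410,::-1]
f=lambda i:cv2.convertScaleAbs(cv2.resize(i,None,fx=3.3,fy=3.3,interpolation=cv2.INTER_CUBIC),alpha=1.5,beta=20)
cv2.imwrite("pics/e.png",np.hstack([f(a),f(b)]));s=manip.get_state();print(s['position'],s['width'],s['contact_force'])
E
```

```text
[0.49922895 0.14936183 0.32473834] 0.05112010493679528 [-0.12675497  0.02359312 -0.42491782]
```

View pics/e.png

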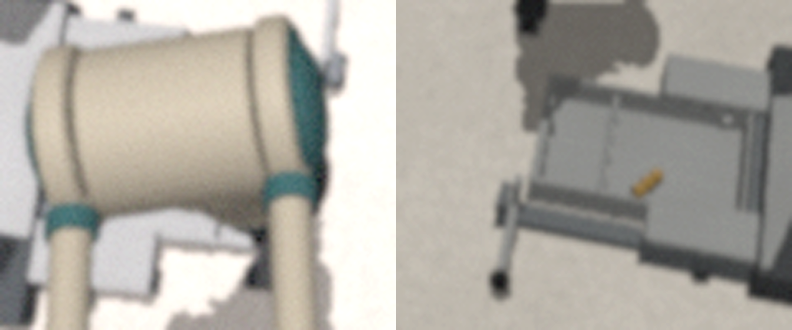

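The latch is open: in the scene crop the handle lies flat with its knob at (500,282), and the tongue stands upright. Next I'll hook the tray.

>>> {"api": "carry_out", "payload": {
  "linear": [
    [0.022,0.05,0],
    [0.022,0.056,0],
    [0,0,-0.04],
    [0,0,-0.06],
    [0,0,-0.06],
    [0,0,-0.04],
    [0,0,0],
    [0,0,0]
  ],
  "angular": [
    [0,0,0],
    [0,0,0],
    [0,0,0],
    [0,0,0],
    [0,0,0],
    [0,0,0],
    [0,0,0],
    [0,0,0]
  ],
  "hand": [0.6,0.6,0.6,0.6,0.6,0.6,0.6,0.6]
}}

```text
clock: 5.22
position: [0.5231, 0.2023, 0.2232]
ee_rot: [-0.001, 0.734, 0.679, -0.001]
contact_force: [0.3, -0.4, 0.1]
width: 0.0513
gripper_force: 0.0
```

```bash
python3 - <<'E'
from rig import manip
for i in range(4):
    manip.get_image("top"); s=manip.get_state();print(s['position'],s['width'],s['contact_force'])
E
```

```text
[0.52358675 0.20247616 0.22464562] 0.05150686255834246 [0.43377352 0.14029469 0.40794586]
[0.52372771 0.20254114 0.22554245] 0.05127382361708316 [-0.26882506  0.221448    0.28885661]
[0.52364823 0.20253332 0.22603648] 0.051296356983979254 [ 0.42826752  0.20633311 -0.22701493]
[0.52343282 0.20250564 0.22625622] 0.05147611840154129 [ 0.40264904 -0.10511538 -0.23053185]
```

>>> {"api": "carry_out", "payload": {
  "linear": [
    [0,0,-0.03],
    [0,0,-0.03],
    [0,0,-0.02],
    [0,0,-0.01],
    [0,0,0],
    [0,0,0]
  ],
  "angular": [
    [0,0,0],
    [0,0,0],
    [0,0,0],
    [0,0,0],
    [0,0,0],
    [0,0,0]
  ],
  "hand": [0.6,0.6,0.6,0.6,0.6,0.6]
}}

```text
clock: 5.92
position: [0.5226, 0.2024, 0.1802]
ee_rot: [0.0, 0.734, 0.679, 0.0]
contact_force: [0.2, -0.0, -0.6]
width: 0.0513
gripper_force: 0.0
```

>>> {"api": "carry_out", "payload": {
  "linear": [
    [-0.001,-0.01,0],
    [-0.001,-0.01,0],
    [-0.001,-0.008,0],
    [-0.001,-0.006,0],
    [0,0,0]
  ],
  "angular": [
    [0,0,0],
    [0,0,0],
    [0,0,0],
    [0,0,0],
    [0,0,0]
  ],
  "hand": [0.6,0.6,0.6,0.6,0.6]
}}

```text
clock: 6.33
position: [0.521, 0.1858, 0.1805]
ee_rot: [-0.0, 0.735, 0.678, 0.002]
contact_force: [0.4, 5.1, -0.7]
width: 0.0514
gripper_force: 2.7
```

>>> {"api": "carry_out", "payload": {
  "linear": [
    [-0.0005,-0.006,0],
    [-0.0005,-0.006,0],
    [-0.0005,-0.006,0],
    [-0.0005,-0.006,0],
    [-0.0005,-0.006,0],
    [-0.0005,-0.006,0],
    [0,0,0]
  ],
  "angular": [
    [0,0,0],
    [0,0,0],
    [0,0,0],
    [0,0,0],
    [0,0,0],
    [0,0,0],
    [0,0,0]
  ],
  "hand": [0.6,0.6,0.6,0.6,0.6,0.6,0.6]
}}

```text
clock: 6.92
position: [0.5187, 0.1667, 0.1797]
ee_rot: [0.0, 0.734, 0.679, -0.0]
contact_force: [-0.3, 1.0, 0.3]
width: 0.0515
gripper_force: 0.0
```

>>> {"api": "carry_out", "payload": {
  "linear": [
    [-0.0008,-0.01,0],
    [-0.0008,-0.01,0],
    [-0.001,-0.012,0],
    [-0.001,-0.012,0],
    [-0.001,-0.012,0],
    [-0.001,-0.012,0],
    [-0.001,-0.012,0],
    [-0.001,-0.012,0]
  ],
  "angular": [
    [0,0,0],
    [0,0,0],
    [0,0,0],
    [0,0,0],
    [0,0,0],
    [0,0,0],
    [0,0,0],
    [0,0,0]
  ],
  "hand": [0.6,0.6,0.6,0.6,0.6,0.6,0.6,0.6]
}}

```text
clock: 7.58
position: [0.5149, 0.1206, 0.1798]
ee_rot: [0.0, 0.734, 0.679, 0.0]
contact_force: [-0.1, 1.6, -0.2]
width: 0.0514
gripper_force: 1.1
```

>>> {"api": "carry_out", "payload": {
  "linear": [
    [-0.001,-0.012,0],
    [-0.001,-0.012,0],
    [-0.001,-0.012,0],
    [-0.001,-0.012,0],
    [-0.001,-0.012,0],
    [-0.001,-0.012,0],
    [-0.001,-0.012,0],
    [0,0,0]
  ],
  "angular": [
    [0,0,0],
    [0,0,0],
    [0,0,0],
    [0,0,0],
    [0,0,0],
    [0,0,0],
    [0,0,0],
    [0,0,0]
  ],
  "hand": [0.6,0.6,0.6,0.6,0.6,0.6,0.6,0.6]
}}

```text
clock: 8.25
position: [0.5113, 0.0781, 0.1796]
ee_rot: [0.0, 0.734, 0.679, -0.001]
contact_force: [0.3, -0.6, -0.1]
width: 0.0514
gripper_force: 0.0
```

```bash
python3 - <<'E'
from rig import manip
import cv2,numpy as np
a=manip.get_image("top")[150:280,90:290,::-1];b=manip.get_image("scene")[160:290,230:430,::-1]
f=lambda i:cv2.convertScaleAbs(cv2.resize(i,None,fx=4,fy=4,interpolation=cv2.INTER_CUBIC)[:,:],alpha=1.5,beta=20)
cv2.imwrite("pics/g.png",cv2.resize(np.vstack([f(a),f(b)]),None,fx=.57,fy=.57,interpolation=cv2.INTER_AREA));s=manip.get_state();print(s['position'],s['width'],s['contact_force'])
E
```

```text
[0.51134606 0.07882066 0.17964125] 0.05118184367837347 [-0.22638063 -0.88096418  0.27081026]
```

View pics/g.png

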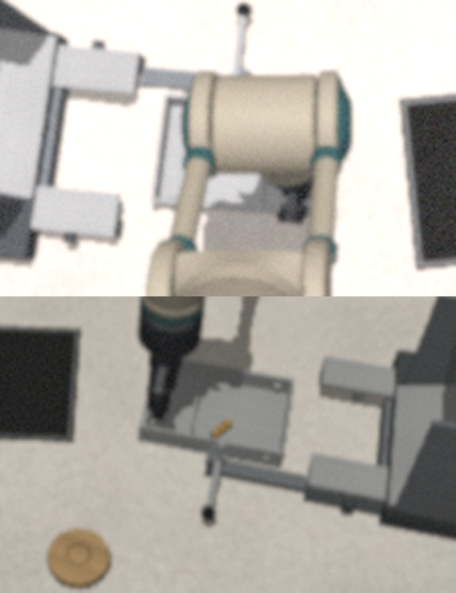

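Both views show the tray fully clear of the guides with the bridge still in the rear compartment (scene crop (221,428)) and the latch open. Next I'll tow it to the mat.

>>> {"api": "carry_out", "payload": {
  "linear": [
    [-0.001,-0.012,0],
    [-0.0015,-0.02,0],
    [-0.0018,-0.022,0],
    [-0.0018,-0.022,0],
    [-0.0018,-0.022,0],
    [-0.0018,-0.022,0],
    [-0.001,-0.024,0],
    [-0.001,-0.024,0]
  ],
  "angular": [
    [0,0,0],
    [0,0,0],
    [0,0,0],
    [0,0,0],
    [0,0,0],
    [0,0,0],
    [0,0,0.115],
    [0,0,0.115]
  ],
  "hand": [0.6,0.6,0.6,0.6,0.6,0.6,0.6,0.6]
}}

```text
clock: 9.02
position: [0.5053, -0.0061, 0.1797]
ee_rot: [-0.0, 0.728, 0.686, -0.0]
contact_force: [0.4, 1.1, -0.6]
width: 0.0511
gripper_force: 0.8
```

>>> {"api": "carry_out", "payload": {
  "linear": [
    [-0.0005,-0.024,0],
    [-0.0005,-0.024,0],
    [0,-0.024,0],
    [0,-0.024,0],
    [0.0005,-0.024,0],
    [0.0005,-0.024,0],
    [0.001,-0.024,0],
    [0.001,-0.024,0]
  ],
  "angular": [
    [0,0,0.115],
    [0,0,0.115],
    [0,0,0.115],
    [0,0,0.115],
    [0,0,0.115],
    [0,0,0.115],
    [0,0,0.115],
    [0,0,0.115]
  ],
  "hand": [0.6,0.6,0.6,0.6,0.6,0.6,0.6,0.6]
}}

```text
clock: 9.68
position: [0.506, -0.102, 0.1797]
ee_rot: [-0.0, 0.702, 0.712, -0.0]
contact_force: [0.2, 1.6, 0.9]
width: 0.0511
gripper_force: 1.0
```

```bash
python3 - <<'E'
from rig import manip
s=manip.get_state();print(s['position'],s['ee_rot'],s['contact_force'])
E
```

```text
[ 0.50603207 -0.10200088  0.17966667] [-3.98496586e-04  7.01884208e-01  7.12290933e-01 -1.64085153e-04] [0.16714658 1.63699493 0.91536223]
```

>>> {"api": "carry_out", "payload": {
  "linear": [
    [0.001,-0.024,0],
    [0.001,-0.024,0],
    [0.0015,-0.024,0],
    [0.0015,-0.024,0],
    [0.002,-0.024,0],
    [0.002,-0.024,0],
    [0.002,-0.024,0],
    [0.002,-0.024,0]
  ],
  "angular": [
    [0,0,0.115],
    [0,0,0.115],
    [0,0,0.115],
    [0,0,0.115],
    [0,0,0.115],
    [0,0,0.115],
    [0,0,0.115],
    [0,0,0.115]
  ],
  "hand": [0.6,0.6,0.6,0.6,0.6,0.6,0.6,0.6]
}}

```text
clock: 10.35
position: [0.5123, -0.1978, 0.1797]
ee_rot: [-0.001, 0.675, 0.738, -0.0]
contact_force: [-0.0, 2.7, 1.0]
width: 0.0515
gripper_force: 1.3
```

>>> {"api": "carry_out", "payload": {
  "linear": [
    [0.002,-0.022,0],
    [0.002,-0.02,0],
    [0.001,-0.016,0],
    [0.001,-0.012,0],
    [0.001,-0.008,0],
    [0,-0.006,0],
    [0,0,0],
    [0,0,0]
  ],
  "angular": [
    [0,0,0.1],
    [0,0,0.1],
    [0,0,0],
    [0,0,0],
    [0,0,0],
    [0,0,0],
    [0,0,0],
    [0,0,0]
  ],
  "hand": [0.6,0.6,0.6,0.6,0.6,0.6,0.6,0.6]
}}

```text
clock: 11.02
position: [0.5168, -0.2389, 0.1797]
ee_rot: [0.001, 0.669, 0.743, -0.0]
contact_force: [0.8, 1.1, -0.8]
width: 0.0514
gripper_force: 0.0
```

>>> {"api": "carry_out", "payload": {
  "linear": [
    [0,0.008,0],
    [0,0.006,0],
    [0,0,0.02],
    [0,0,0.05],
    [0,0,0.07],
    [0,0,0.08],
    [0,0,0.08],
    [0,0,0.08]
  ],
  "angular": [
    [0,0,0],
    [0,0,0],
    [0,0,0],
    [0,0,0],
    [0,0,0],
    [0,0,0],
    [0,0,0],
    [0,0,0]
  ],
  "hand": [0.6,0.6,0.6,0.6,0.6,0.6,0.6,0.6]
}}

```text
clock: 11.68
position: [0.5162, -0.231, 0.3725]
ee_rot: [0.0, 0.669, 0.743, 0.0]
contact_force: [0.5, -0.5, -0.4]
width: 0.0515
gripper_force: 0.0
```

>>> {"api": "carry_out", "payload": {
  "linear": [
    [-0.05,-0.05,0.02],
    [-0.05,-0.05,0],
    [-0.05,-0.05,0],
    [-0.05,-0.05,0],
    [-0.05,-0.05,0],
    [-0.05,-0.05,0],
    [-0.05,-0.05,0],
    [-0.05,-0.05,0]
  ],
  "angular": [
    [0,0,0],
    [0,0,0],
    [0,0,0],
    [0,0,0],
    [0,0,0],
    [0,0,0],
    [0,0,0],
    [0,0,0]
  ],
  "hand": [0.6,0.6,0.6,0.6,0.6,0.6,0.6,0.6]
}}

```text
clock: 12.35
position: [0.3153, -0.4321, 0.3808]
ee_rot: [0.001, 0.669, 0.743, -0.0]
contact_force: [0.8, -0.6, -0.1]
width: 0.0511
gripper_force: 0.0
```

>>> {"api": "carry_out", "payload": {
  "linear": [
    [-0.02,-0.05,0],
    [-0.02,-0.03,0],
    [0,0,0],
    [0,0,0]
  ],
  "angular": [
    [0,0,0],
    [0,0,0],
    [0,0,0],
    [0,0,0]
  ],
  "hand": [0.6,0.6,0.6,0.6]
}}

```text
clock: 12.68
position: [0.2962, -0.4718, 0.3802]
ee_rot: [0.0, 0.67, 0.743, 0.0]
contact_force: [0.6, 0.0, -0.8]
width: 0.0515
gripper_force: 0.0
```

```bash
python3 - <<'E'
from rig import manip
import cv2,numpy as np
a=manip.get_image("top")[100:300,90:440,::-1];b=manip.get_image("scene")[140:300,110:410,::-1]
f=lambda i,k:cv2.convertScaleAbs(cv2.resize(i,k,interpolation=cv2.INTER_CUBIC),alpha=1.5,beta=20)
cv2.imwrite("pics/k.png",np.vstack([f(a,(560,320)),f(b[:149],(560,278))]));s=manip.get_state();print(s['position'],s['qd'].round(3))
E
```

```text
[ 0.29698677 -0.47066348  0.38002546] [ 0.013 -0.003  0.006 -0.003 -0.005 -0.001]
```

View pics/k.png

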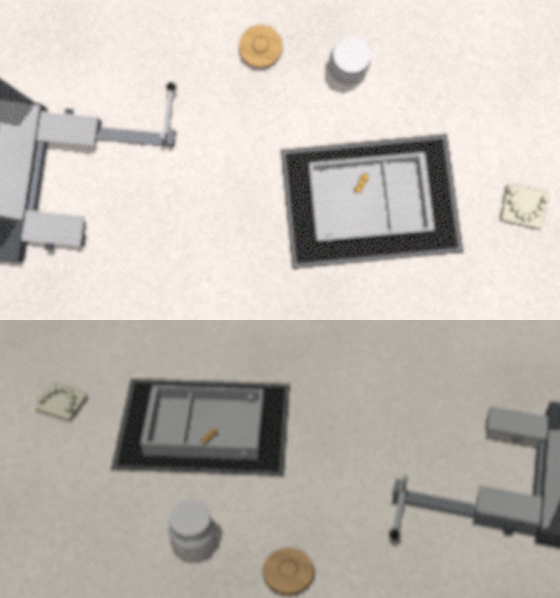

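The tray lies fully on the mat with margin on all sides. The bridge is in the rear compartment, the latch is open and the other items are untouched.

```bash
python3 -c "
from rig import manip
print(manip.sign_off())"
```

```text
the job is handed in; nothing more can be done
None
```

The job is handed in at about 13 s of the 51 s allowed: the final pictures show the latch open, the whole tray flat on the drip mat with the bridge still in its rear compartment, and the jar, wheel and cast not moved.

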